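# Feed a vial rack from the vented enclosure to the autosampler

## Robot

A 6-joint arm with a two-finger parallel gripper is mounted at the origin on the work surface. World frame = base frame: x ahead of the robot, y to its left, z up, the work surface at z = 0. Lengths are in m, angles in rad, forces in N, time in s.
With the tool pointing down it reaches from about 0.425 to 0.95 m from the base axis. Payload 3.5 kg.
Tool frame: the origin (TCP) lies midway between the tips of the shut fingers; the grasp point (between the pads) lies 19 mm behind it; x points along the fingers, z is the direction in which the jaws open and shut, and the axes are right-handed (so a half turn about x gives the same grasp; the last joint's range is limited). The gripper opens to 85 mm and grips with 20 to 120 N. Pads are 22 mm wide; open, the fingers measure 114 mm over their backs; the gripper's body (76 mm by 85 mm) begins 54 mm behind the grasp point. The pads swing forward as they close: fully open they stand 13 mm farther back than shut.
Start: joints at [-1.493, 0.286, 1.577, -0, 1.279, -0.15], TCP at [0.152, -0.658, 0.231] pointing down, gripper open.
Joint ranges: [-2.77, 2.77], [-0.9, 2.22], [0.21, 2.48], [-1.53, 4.67], [0.24, 2.81], [-2.84, 2.84]. Speed limits (rad/s): [2.79, 2.79, 3.14, 3.14, 3.14, 3.14].

## Interface

Orientations are given as a unit quaternion [x, y, z, w].
In Python, from plant import readout, eyes, ctrl gives the robot as it stands.
- The arm moves only by the tool move_arm, never from a script. Its argument "commands" is a list of rows, each a list of 7 numbers: the turn, a rotation vector about the world's x, y, z in rad, then the shift along the world's x, y, z in mm, then the closure in counts, from 0 (fully open) to 255 (shut). A call has 1 to 12 rows; each row is the pose to reach, as a shift and turn from the pose measured when the call began; what a row does not reach only later rows make up. A row lasts 1/10 s, in which the tool goes at most 50 mm and 8.59 degrees, less where a joint would pass 70% of its speed; a pose out of reach is approached as far as the arm can. A call with a gripper value outside its range is refused whole. The fingers move at their own pace and stop on an object; "newtons" is the grip in N (left out, the last holds). Time passes only in rows, so rows that repeat a pose let the fingers close. It gives the time, the measured TCP pose, the force and the opening at its end, in the units of the state.
- readout.get_state(): the state, without advancing time (a new reading comes with each control period).
- eyes.read_camera(name): name is "side" or "top" or "wrist"; returns a dict with "color" (420x560x3 uint8, red, green, blue), "depth" (420x560 float32, m along the optical axis (not along the pixel's ray), 0 where there is no reading), "K" (3x3 intrinsics, pixels), "eye" and "attitude" of the camera in the world. Camera axes: x right, y down, z forward; pixel columns grow to the right and rows downward; lengths in m; the calibration is good to about 2 mm. A picture is of the moment at which its call begins.
- ctrl.sign_off(): hands the job in, once; it reports no verdict.
The state is a dict: "time": time; "qpos": joint angles; "dq": joint speeds; "joint_efforts": joint torques, N m; "eef_pos": TCP position; "tcp_rot": TCP orientation; "contact_force": force on the tool from outside, world axes, zero at the start; "wrist_torque": the same for the moment, N m; "opening": opening from 0.0 (shut) to 1.0 (fully open).
Only numpy, scipy, OpenCV 4.12 (cv2) and the standard library are available. Lean on these libraries where they do the work, as an engineer would, in place of code of your own. Each camera call takes 0.05 s, during which the arm holds its last target.

## Task

Raise the sloping sash of the clear vented enclosure by its bar handle until it stays up by itself, then reach in under it and take out the vial rack by its carrying handle, keeping the rack upright. Set the rack in the lane of the autosampler feeder and slide it along the deck so that its own leading edge lifts the hinged catch, on until it is fully home and the catch has dropped behind it. Let go, leave the sash up, and leave the bottle, the jar and the cap box where they stand.

Things in the scene. Friction and masses are not known exactly. Their poses are not given: they have to be found in the camera images.
- hood: Clear-walled vented bench enclosure, fixed, on the left or right: 420 mm wide (y, 400 inside), 370 deep (x), 540 high, white floor 12 thick. Origin: middle of the front edge of its underside. x points into it, away from the robot (turned up to 0.1 rad), z up. Its front rises from the floor's front edge, leaning back (inward) 25 deg from vertical.
- sash (a joint): Travel of the clear sash (404 x 280 mm, 0.5 kg) up the sloping front, m: 0 shut, 0.305 upper stop; moves along (sin 25deg, 0, cos 25deg) of the hood frame. Let go below 0.23 it falls shut; from 0.25 up friction shoes hold it. Lifts with about 6 N, 10 to 20 N near the top where the shoes grip. Its lower edge is 14 mm above the bench when shut.
- sash_bar (a point): Middle of the sash's steel bar handle: round bar 14 mm thick, 150 long, level along the hood's y, on two 10 mm stand-offs 58 mm either side of the middle. It lies near the sash's lower edge, 31 mm clear of the sash, about 58 mm above the bench when shut, with free space under it and before it.
- rack: Vial rack, 0.45 kg: grey foot plate 130 mm long (x), 84 wide (y), 16 thick; on it an aluminium block 118 x 50 mm with two rows of capped vials up to 60 mm, and a carrying handle. Origin: centre of its underside; x along its length, z up; both ends alike. Starts on the enclosure's floor, its length along the hood's x within 0.25 rad.
- rack_grip (a point): Centre of the rack's carrying handle: a level bar along the rack's x, 110 mm long, 14 wide (y), 12 thick, 98 mm above the rack's underside; free on both sides and for 30 mm below.
- feeder: Autosampler rack feeder, fixed, beside the enclosure: slick deck 10 mm thick, 120 wide, from x = -0.11 to a 160 mm high housing at x = 0.225. Origin: underside, on the lane's middle; x along the lane, away from the robot (turned up to 0.14 rad), z up. Guide walls 14 mm high, 89 apart, from x = 0.045 on, before that flared to 117 at x = 0.005. An end stop closes the lane.
- rack_home (a point): Where the rack's origin lies when fully home against the end stop: on the deck, x = 0.1315, y = 0, z = 0.010 of the feeder's frame, the rack's length along the lane, either way round.
- catch (a joint): Angle of the feeder's gravity catch, rad: 0 down, grows as the nose lifts, to 0.9. Slick steel arm 9 mm wide, 0.07 kg, pivot at x = 0.16, y = 0.0345, z = 0.036 of the feeder, reaching towards the lane's mouth above the path of the rack's foot plate, so the rack must be slid in from the mouth, not set down past it. Falls by its own weight.
- catch_nose (a point): Underside of the nose at the catch's free end, x = 0.0585, y = 0.0345, z = 0.013 of the feeder when down, 13 mm below the foot plate's top. Towards the mouth it is a ramp rising to the catch's tip, x = 0.015: a foot plate pushed in along the deck lifts it by 0.14 rad and rides under it; it drops behind in the last 4 mm before the stop.
- amber_bottle: Bystander: amber reagent bottle, 60 mm across, 110 mm high, inside the enclosure by its left (+y) wall. Origin: centre of its underside.
- powder_jar: Bystander: white jar, 70 mm across, 85 mm high, inside the enclosure by its right (-y) wall. Origin: centre of its underside.
- cap_box: Bystander: low white box of caps with a clear lid, 78 x 78 mm, 35 mm high, on the bench between enclosure and feeder. Origin: centre of its underside.

How it is judged:
On the way, in this order (a step that is already met when the one before it is completed fails the run):
1. the sash stands raised by itself, out of the robot's hand, 0.22 m or more up its slope (value of joint sash above 0.22 m and contact force between the fingers and hood below 0.3 N), for 0.4 s.
2. the rack is out of the enclosure (x of rack in the frame of hood below -0.05 m), for 0.1 s.
3. the rack's own edge, not the fingers, holds the catch lifted in the lane (value of joint catch above 0.08 rad and contact force between rack and feeder above 0.1 N and contact force between the fingers and feeder below 0.3 N and x of rack in the frame of feeder above -0.02 m and z of rack in the frame of feeder below 0.02 m), for 0.1 s.
At the end, for the whole second after the job is handed in: The rack stands at rest flat on the feeder's deck, home against the end stop (within about 5 mm, square to the lane within 0.07 rad), the catch is down behind it (within 0.03 rad of fully down), the sash still stands up by itself (0.22 m or more up its slope), and nothing is held (x of rack in the frame of feeder between 0.126 and 0.135 m and y of rack in the frame of feeder between -0.005 and 0.005 m and z of rack in the frame of feeder below 0.0125 m and angle between rack's own z axis and vertical below 0.04 rad and angle between the x axis of rack and the x axis of feeder, either way round below 0.07 rad and value of joint catch below 0.03 rad and value of joint sash above 0.22 m and linear speed of rack below 0.01 m/s); the robot touches nothing.
It fails at once if the rack is tipped by more than 25 degrees (angle between rack's own z axis and vertical above 0.44 rad).
It fails at once if the amber bottle is moved by more than 25 mm (distance of amber_bottle from where it was at the start of the episode above 0.025 m).
It fails at once if the jar is moved by more than 25 mm (distance of powder_jar from where it was at the start of the episode above 0.025 m).
It fails at once if the cap box is moved by more than 25 mm (distance of cap_box from where it was at the start of the episode above 0.025 m).
It also fails if it takes over 67 s, if anything falls off the work surface, if the arm or the gripper's body presses on something with over 40 N, if the wrist force passes 120 N, or if a joint passes its speed limit or range.

## Working session

There is one attempt and no reset: what is moved stays moved. The work goes in short steps, Python scripts to look and compute and a tool call to move; the robot and the scene stay as the last step left them, time stands still between calls to the robot, and variables do not carry over. Pictures are saved under pics/ and viewed, and the job is handed in when it is done.

Besides the shell and the picture viewer there is one more tool, called after ">>>" by a JSON object that holds its "name" and its "arguments". move_arm: Moves the arm, as the interface text tells. Its arguments: {"type":"object","properties":{"commands":{"type":"array"},"newtons":{"type":"number"}},"required":["commands"]}

```bash
ls; mkdir -p pics; python3 - <<'E'
from plant import readout, eyes, ctrl
import cv2, numpy as np
print(readout.get_state())
for n in ["side","top","wrist"]:
    d=eyes.read_camera(n)
    cv2.imwrite(f"pics/{n}0.png",d["color"][...,::-1]); np.savez(f"pics/{n}0.npz",**d)
    print(n,d["K"],d["eye"],d["attitude"])
E
```

```text
pics
{'time': 0.0, 'qpos': array([-1.49300266e+00,  2.87202369e-01,  1.57815118e+00,  1.39228509e-06,
        1.27857926e+00, -1.50000046e-01]), 'dq': array([ 0.00111473,  0.00026819, -0.00066582, -0.0004077 ,  0.00140177,
       -0.00054186]), 'joint_efforts': array([ 1.01068443e-03, -4.05981410e+01, -2.92623442e+01, -8.00848011e-05,
        5.82801760e-03, -2.34167587e-06]), 'eef_pos': array([ 0.15241317, -0.65690963,  0.22993667]), 'tcp_rot': array([ 0.44054091,  0.55414849, -0.43932871,  0.5530221 ]), 'contact_force': array([ 0.37679708, -0.37865905, -0.53197303]), 'wrist_torque': array([0.03095054, 0.00194282, 0.01749776]), 'opening': 0.998437176408137}
side [[490.41026219   0.         277.28263283]
 [  0.         490.41026219 208.45807405]
 [  0.           0.           1.        ]] [0.1952415  0.20283136 1.28215346] [-0.47347621  0.86697685 -0.13532904  0.07653416]
top [[527.84520944   0.         268.76294097]
 [  0.         527.84520944 206.70900227]
 [  0.           0.           1.        ]] [3.70732590e-01 1.04785712e-03 1.44285584e+00] [-0.70232255  0.70917047 -0.0446729   0.04271555]
wrist [[347.90442686   0.         280.52193668]
 [  0.         347.90442686 211.94424871]
 [  0.           0.           1.        ]] [ 0.22041542 -0.64091435  0.37167831] [ 0.77553516 -0.61596414 -0.08710285  0.10745461]
```

View pics/top0.png

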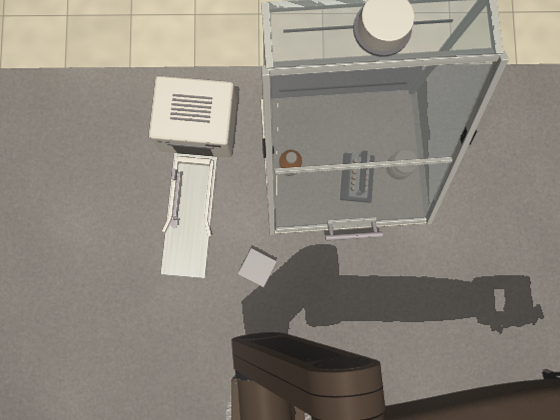

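View pics/side0.png

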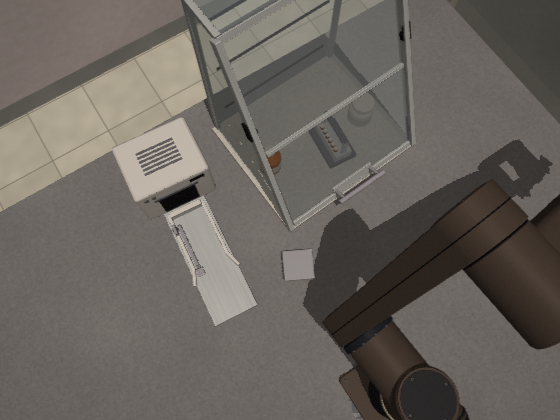

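View pics/wrist0.png

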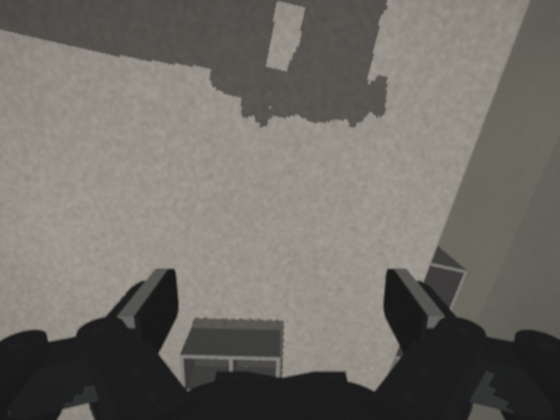

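The top view shows the hood at centre-right (front edge about row 230, bar about (353,229)), the rack inside at about (357,177), the feeder at left (lane from (185,275) to (195,155)) and the cap box at (258,266). Next I'll measure with depth.

```bash
cat > h.py <<'E'
import numpy as np, cv2
from scipy.spatial.transform import Rotation as R
def load(n): return dict(np.load(f"pics/{n}.npz"))
def cloud(d):
    h,w=d["depth"].shape
    v,u=np.mgrid[:h,:w]; K=d["K"]; z=d["depth"]
    p=np.stack([(u-K[0,2])/K[0,0]*z,(v-K[1,2])/K[1,1]*z,z],-1)
    return p@R.from_quat(d["attitude"]).as_matrix().T+d["eye"]
def ray(d,u,v,z):
    K=d["K"]; r=R.from_quat(d["attitude"]).as_matrix()@np.array([(u-K[0,2])/K[0,0],(v-K[1,2])/K[1,1],1])
    return d["eye"]+r*(z-d["eye"][2])/r[2]
def proj(d,p):
    K=d["K"]; c=(np.asarray(p)-d["eye"])@R.from_quat(d["attitude"]).as_matrix(); return K[0,0]*c[...,0]/c[...,2]+K[0,2],K[1,1]*c[...,1]/c[...,2]+K[1,2]
E
python3 - <<'E'
from h import *
np.set_printoptions(precision=3,suppress=True)
for n,pts in [("top0",[(100,300),(185,260),(258,266),(353,236),(340,238),(370,235),(357,177),(368,175),(346,175),(400,163),(290,157),(300,228),(320,200),(190,105),(300,200),(210,190),(177,190),(350,160)]),("side0",[(230,300),(298,265),(358,183),(335,140),(347,160),(155,150)])]:
    d=load(n); P=cloud(d)
    for u,v in pts: print(n,u,v,P[v,u])
for n,box,s in [("top0",(140,60,250,290),5),("top0",(260,120,450,250),4),("side0",(150,170,270,340),4),("side0",(250,60,420,240),4)]:
    im=load(n)["color"][box[1]:box[3],box[0]:box[2],::-1]
    f=min(800/im.shape[1],600/im.shape[0]); cv2.imwrite(f"pics/crop_{n}_{box[0]}.png",cv2.resize(im,None,fx=f,fy=f,interpolation=cv2.INTER_CUBIC)); print(n,box,f)
E
```

```text
top0 100 300 [ 0.301  0.454 -0.002]
top0 185 260 [0.406 0.223 0.013]
top0 258 266 [0.388 0.026 0.034]
top0 353 236 [ 0.463 -0.223  0.063]
top0 340 238 [ 0.458 -0.189  0.064]
top0 370 235 [ 0.465 -0.268  0.061]
top0 357 177 [ 0.59  -0.211  0.224]
top0 368 175 [ 0.594 -0.235  0.23 ]
top0 346 175 [ 0.594 -0.184  0.233]
top0 400 163 [ 0.612 -0.3    0.275]
top0 290 157 [ 0.626 -0.051  0.288]
top0 300 228 [ 0.488 -0.087  0.025]
top0 320 200 [ 0.547 -0.13   0.147]
top0 190 105 [0.789 0.191 0.162]
top0 300 200 [ 0.547 -0.08   0.154]
top0 210 190 [0.595 0.156 0.018]
top0 177 190 [0.593 0.242 0.041]
top0 350 160 [ 0.622 -0.188  0.267]
side0 230 300 [0.402 0.222 0.009]
side0 298 265 [0.38  0.027 0.03 ]
side0 358 183 [ 0.487 -0.244  0.004]
side0 335 140 [ 0.567 -0.198  0.189]
side0 347 160 [ 0.531 -0.222  0.106]
side0 155 150 [0.8   0.186 0.157]
top0 (140, 60, 250, 290) 2.608695652173913
top0 (260, 120, 450, 250) 4.2105263157894735
side0 (150, 170, 270, 340) 3.5294117647058822
side0 (250, 60, 420, 240) 3.3333333333333335
```

View pics/crop_top0_260.png

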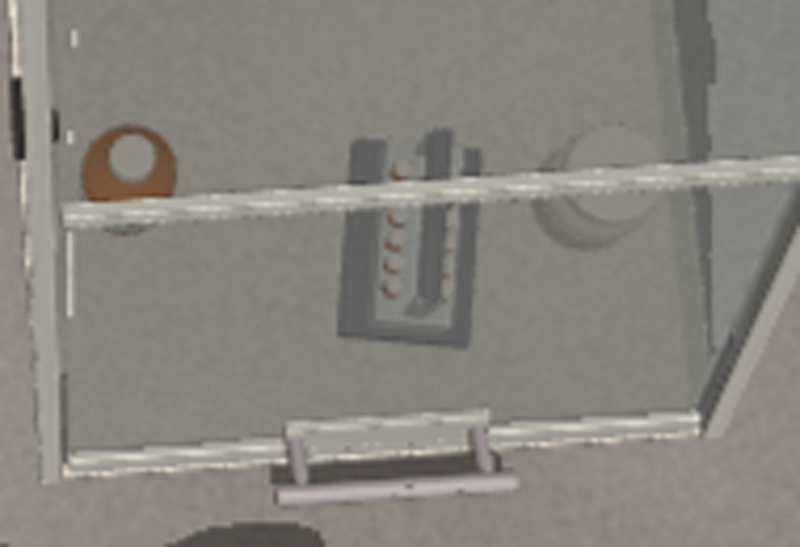

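View pics/crop_top0_140.png

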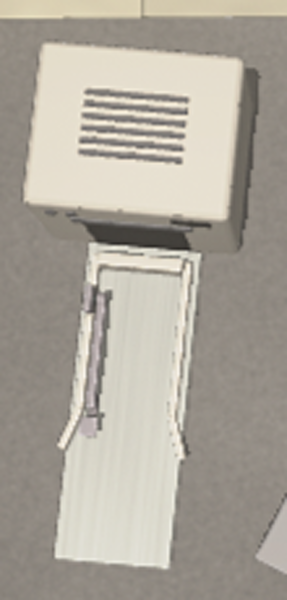

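View pics/crop_side0_250.png

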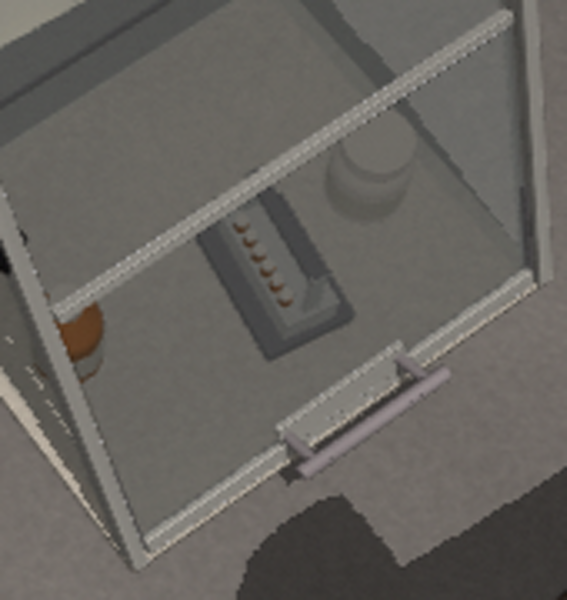

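```bash
python3 - <<'E'
from h import *
np.set_printoptions(precision=4,suppress=True)
t=load("top0"); s=load("side0")
T=lambda u,v,z,o=(260,120),f=4.2105: ray(t,(u-f/2+.5*0)/f+o[0],v/f+o[1],z)
def crop(d,pts,o,f,z): return np.array([ray(d,(u+.5)/f-.5+o[0],(v+.5)/f-.5+o[1],z) for u,v in pts])
print("bar top",b:=crop(t,[(277,495),(517,481)],(260,120),4.2105,.06), b.mean(0))
print("bar side",c:=crop(s,[(303,473),(447,373)],(250,60),3.3333,.06), c.mean(0))
# cloud of bar
for d,n in((t,"t"),(s,"s")):
    P=cloud(d).reshape(-1,3)
    m=(P[:,0]>.43)&(P[:,0]<.5)&(P[:,1]<-.13)&(P[:,1]>-.32)&(P[:,2]>.055)&(P[:,2]<.085)
    Q=P[m]; print(n,len(Q),Q.mean(0),Q.min(0),Q.max(0))
    a=np.polyfit(Q[:,1],Q[:,0],1); print(a)
r=crop(t,[(355,140),(482,150),(468,347),(338,335)],(260,120),4.2105,.028); print("rack top",r,r.mean(0)); 
for i in range(4): print(np.linalg.norm(r[i]-r[(i+1)%4]))
print("ang",np.arctan2(*( (r[0]+r[1]-r[2]-r[3])[[1,0]])))
print("rack side",crop(s,[(270,357),(352,315),(195,235)],(250,60),3.3333,.028))
# handle bar top at z=.012+.104
print("handle top",crop(t,[(440,130),(428,305)],(260,120),4.2105,.116))
print("hood front top", crop(t,[(45,482),(712,435)],(260,120),4.2105,.0))
f=crop(t,[(55,557),(169,568),(90,243),(201,254)],(140,60),2.6087,.010); print("feeder",f)
print("ang",np.arctan2(*(f[2]-f[0])[[1,0]]),np.arctan2(*(f[3]-f[1])[[1,0]]), np.arctan2(-(f[1]-f[0])[0]*-1,-(f[1]-f[0])[1]))
E
```

```text
bar top [[ 0.4607 -0.1513  0.06  ]
 [ 0.468  -0.3012  0.06  ]] [ 0.4643 -0.2263  0.06  ]
bar side [[ 0.4563 -0.1556  0.06  ]
 [ 0.4633 -0.3016  0.06  ]] [ 0.4598 -0.2286  0.06  ]
t 333 [ 0.4656 -0.2247  0.0631] [ 0.4552 -0.3004  0.055 ] [ 0.4946 -0.15    0.0733]
[-0.0577  0.4526]
s 315 [ 0.4621 -0.2257  0.0624] [ 0.4504 -0.3034  0.055 ] [ 0.5    -0.1453  0.0712]
[-0.0351  0.4542]
rack top [[ 0.6931 -0.2109  0.028 ]
 [ 0.6857 -0.2933  0.028 ]
 [ 0.5567 -0.2798  0.028 ]
 [ 0.5653 -0.1965  0.028 ]] [ 0.6252 -0.2451  0.028 ]
0.08268027768801833
0.12968816131593197
0.0837787498142703
0.12862406068542395
ang -0.10816630836898233
rack side [[ 0.5611 -0.2002  0.028 ]
 [ 0.5553 -0.2793  0.028 ]
 [ 0.6879 -0.2103  0.028 ]]
handle top [[ 0.6788 -0.2498  0.116 ]
 [ 0.5709 -0.239   0.116 ]]
hood front top [[ 0.4745 -0.0073  0.    ]
 [ 0.501  -0.4426  0.    ]]
feeder [[0.3712 0.2887 0.01  ]
 [0.3588 0.171  0.01  ]
 [0.7016 0.2566 0.01  ]
 [0.6886 0.1388 0.01  ]]
ang -0.09668815908872157 -0.09738213068416794 -0.10509700144572061
```

```bash
cat >> h.py <<'E'
def tgt(xdir,zdir):
    x=np.array(xdir,float);x/=np.linalg.norm(x);z=np.array(zdir,float);z-=x*(x@z);z/=np.linalg.norm(z)
    return R.from_matrix(np.stack([x,np.cross(z,x),z],1))
def delta(s,Rt,p):
    return np.round((Rt*R.from_quat(s["tcp_rot"]).inv()).as_rotvec(),3),np.round((np.array(p)-s["eef_pos"])*1000,1)
E
python3 - <<'E'
from h import *
from plant import readout
np.set_printoptions(precision=3,suppress=True)
s=readout.get_state(); M=R.from_quat(s["tcp_rot"]).as_matrix(); print(M)
w=load("wrist0"); print("cam in tool",M.T@(w["eye"]-s["eef_pos"]))
for a in (0.06,):
  hx=np.array([np.cos(a),np.sin(a),0]);
  for sg in (1,-1):
    print(sg,delta(s,tgt([0,0,-1],sg*hx),[.462,-.226,.2]))
E
```

```text
[[-0.     0.974  0.226]
 [ 0.002  0.226 -0.974]
 [-1.     0.    -0.002]]
cam in tool [-0.141  0.07  -0.001]
1 (array([-0.001, -0.001,  1.403]), array([309.6, 431. , -30.2]))
-1 (array([-0.001,  0.001, -1.739]), array([309.6, 431. , -30.2]))
```

>>> {"name": "move_arm", "arguments": {"commands": [[0,0,1.4,305,431,-20,155],[0,0,1.4,305,431,-20,155],[0,0,1.4,305,431,-20,155],[0,0,1.4,305,431,-20,155],[0,0,1.4,305,431,-20,155],[0,0,1.4,305,431,-20,155],[0,0,1.4,305,431,-20,155],[0,0,1.4,305,431,-20,155],[0,0,1.4,305,431,-20,155],[0,0,1.4,305,431,-20,155],[0,0,1.4,305,431,-20,155],[0,0,1.4,305,431,-20,155]], "newtons": 60}}

```text
time: 1.35
eef_pos: [0.4586, -0.2229, 0.2097]
tcp_rot: [-0.021, 0.708, 0.022, 0.706]
contact_force: [-0.6, -1.0, -1.0]
opening: 0.391
```

```bash
cat > snap.py <<'E'
import sys,cv2,numpy as np
from plant import readout,eyes
for a in sys.argv[2:]:
    d=eyes.read_camera(a); n=f"{a}{sys.argv[1]}"
    cv2.imwrite(f"pics/{n}.png",d["color"][...,::-1]); np.savez(f"pics/{n}.npz",**d)
s=readout.get_state()
np.set_printoptions(precision=3,suppress=True)
for k in ("time","qpos","eef_pos","tcp_rot","contact_force","opening"): print(k,s[k])
E
python3 snap.py 1 wrist
python3 - <<'E'
from h import *
from plant import readout
np.set_printoptions(precision=3,suppress=True)
P=cloud(load("wrist1")).reshape(-1,3)
m=(P[:,0]>.43)&(P[:,0]<.52)&(P[:,1]<-.1)&(P[:,1]>-.34)&(P[:,2]>.052)&(P[:,2]<.075)
Q=P[m]; print(len(Q),Q.mean(0),Q.min(0),Q.max(0))
for y in np.arange(-.31,-.13,.02):
    q=Q[abs(Q[:,1]-y)<.01]; print(round(y,2),len(q), q[:,0].min() if len(q) else 0, q[np.argmax(q[:,2])] if len(q) else 0)
E
```

```text
time 1.4
qpos [-0.655 -0.061  1.996 -0.001  1.209 -0.715]
eef_pos [ 0.458 -0.225  0.21 ]
tcp_rot [-0.021  0.708  0.022  0.706]
contact_force [-0.604  0.355  0.296]
opening 0.3914623219349019
7301 [ 0.491 -0.2    0.062] [ 0.452 -0.304  0.052] [ 0.52  -0.1    0.075]
-0.31 49 0.46101353720618654 [ 0.464 -0.3    0.064]
-0.29 463 0.45976076322053355 [ 0.466 -0.291  0.066]
-0.27 622 0.4585905180113428 [ 0.52  -0.261  0.073]
-0.25 756 0.4573618631081699 [ 0.52  -0.242  0.074]
-0.23 801 0.45617370234394045 [ 0.519 -0.224  0.075]
-0.21 847 0.45497430807239164 [ 0.519 -0.21   0.075]
-0.19 903 0.45376136782219084 [ 0.517 -0.182  0.075]
-0.17 1150 0.45254705631303394 [ 0.517 -0.164  0.075]
-0.15 622 0.45231148221776046 [ 0.515 -0.159  0.075]
```

>>> {"name": "move_arm", "arguments": {"commands": [[0,0,0,3,-2,-50,155],[0,0,0,3,-2,-100,155],[0,0,0,3,-2,-140,155],[0,0,0,3,-2,-167,155],[0,0,0,3,-2,-167,155],[0,0,0,3,-2,-167,155]]}}

```text
time: 2.0
eef_pos: [0.4605, -0.2276, 0.0431]
tcp_rot: [-0.021, 0.708, 0.021, 0.706]
contact_force: [0.5, -0.5, 0.6]
opening: 0.394
```

```bash
python3 snap.py 2 wrist
```

```text
time 2.05
qpos [-0.656  0.178  2.088 -0.002  0.875 -0.714]
eef_pos [ 0.462 -0.228  0.044]
tcp_rot [-0.021  0.707  0.021  0.707]
contact_force [-0.355 -0.561  0.031]
opening 0.3947035106149913
```

View pics/wrist2.png

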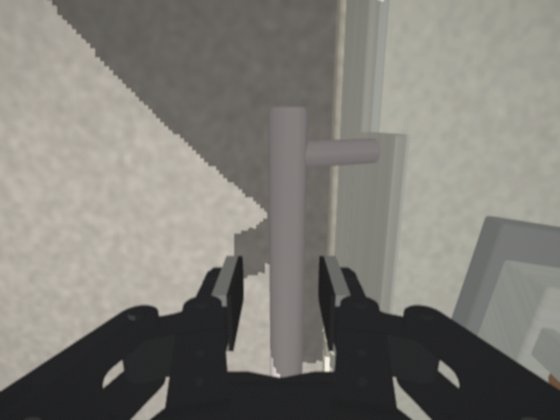

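The bar (columns 270–305) lies between the pads (240 and 322). I'll close on it now.

>>> {"name": "move_arm", "arguments": {"commands": [[0,0,0,0,0,0,255],[0,0,0,0,0,0,255],[0,0,0,0,0,0,255],[0,0,0,0,0,0,255],[0,0,0,8,1,18,255],[0,0,0,17,1,36,255]]}}

```text
time: 2.65
eef_pos: [0.4786, -0.2288, 0.0807]
tcp_rot: [-0.023, 0.707, 0.019, 0.707]
contact_force: [-0.3, -7.1, -6.3]
opening: 0.133
```

>>> {"name": "move_arm", "arguments": {"commands": [[0,0,0,13,1,27,255],[0,0,0,25,2,54,255],[0,0,0,38,2,82,255],[0,0,0,51,3,109,255],[0,0,0,63,4,136,255],[0,0,0,76,5,163,255],[0,0,0,89,5,190,255],[0,0,0,97,6,209,255],[0,0,0,106,6,228,255],[0,0,0,106,6,228,255],[0,0,0,106,6,228,255]]}}

```text
time: 3.75
eef_pos: [0.5829, -0.2228, 0.3051]
tcp_rot: [-0.023, 0.709, 0.02, 0.705]
contact_force: [-2.4, -2.5, -14.0]
opening: 0.137
```

```bash
python3 snap.py 3 wrist top
```

```text
time 3.85
qpos [-0.525  0.13   1.625 -0.007  1.389 -0.583]
eef_pos [ 0.583 -0.223  0.305]
tcp_rot [-0.023  0.709  0.02   0.705]
contact_force [ -3.096  -4.843 -16.941]
opening 0.13876111102219843
```

View pics/wrist3.png

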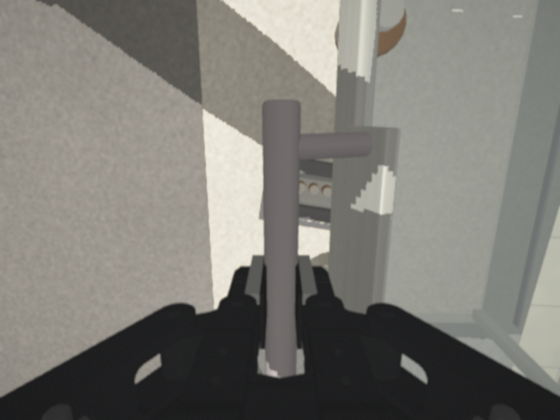

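View pics/top3.png

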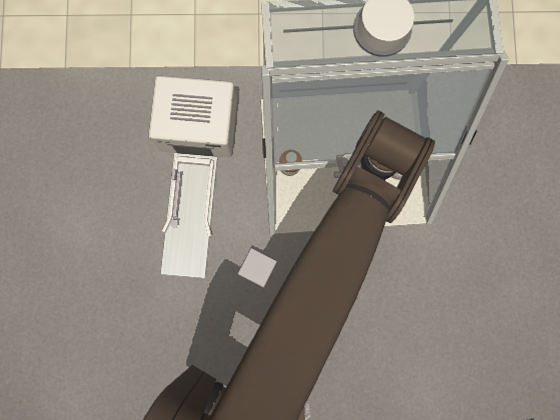

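Sash is up about 0.288 m and the bar is still held. I'll open the fingers partway, then back off upward.

>>> {"name": "move_arm", "arguments": {"commands": [[0,0,0,0,0,0,158],[0,0,0,0,0,0,158],[0,0,0,0,0,0,158],[0,0,0,0,0,0,158],[0,0,0,0,0,20,158],[0,0,0,0,0,45,158],[0,0,0,-30,0,60,158],[0,0,0,-70,0,60,158],[0,0,0,-110,0,60,158],[0,0,0,-110,0,60,158]]}}

```text
time: 4.85
eef_pos: [0.4703, -0.2223, 0.3667]
tcp_rot: [-0.023, 0.708, 0.018, 0.706]
contact_force: [1.1, -0.6, 0.3]
opening: 0.379
```

```bash
python3 snap.py 4 wrist top side
```

```text
time 5.0
qpos [-0.631 -0.126  1.773 -0.006  1.493 -0.69 ]
eef_pos [ 0.474 -0.223  0.367]
tcp_rot [-0.023  0.708  0.019  0.706]
contact_force [1.064 0.066 0.133]
opening 0.3791841553585433
```

View pics/wrist4.png

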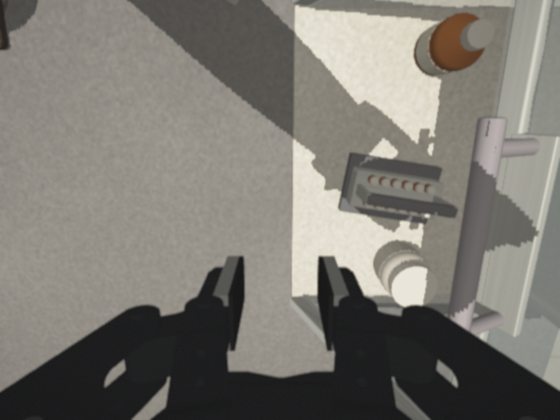

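View pics/side4.png

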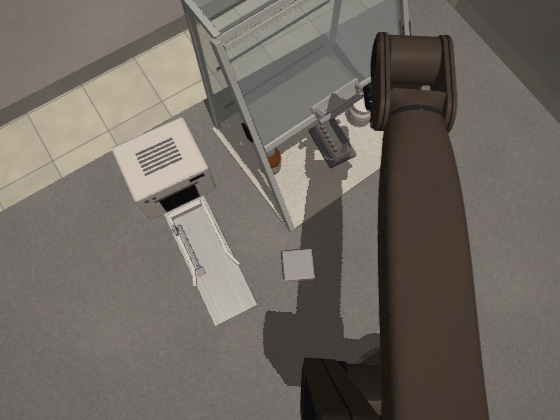

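The sash stays up and the bar is clear of the fingers. The rack handle, around (410,203), is now in plain view of the wrist camera, so I can measure it by depth.

```bash
python3 - <<'E'
from h import *
np.set_printoptions(precision=4,suppress=True)
d=load("wrist4");C=cloud(d)
P=C.reshape(-1,3)
def box(P,lo,hi): return P[np.all((P>lo)&(P<hi),1)]
H=box(P,[.52,-.34,.108],[.72,-.16,.122]); print("handle top",len(H),H.mean(0),H.min(0),H.max(0))
rect=cv2.minAreaRect((H[:,:2]*1000).astype(np.float32)); print(rect)
F=box(P,[.52,-.34,.022],[.72,-.16,.034]); print("foot",len(F)); print(cv2.minAreaRect((F[:,:2]*1000).astype(np.float32)), np.median(F[:,2]))
fl=box(P,[.5,-.4,.0],[.7,-.05,.022]); print("floor z",np.median(fl[:,2]))
J=box(P,[.55,-.42,.05],[.75,-.28,.1]); print("jar",np.median(J[:,2]),J.min(0),J.max(0))
B=box(P,[.5,-.12,.05],[.75,0.0,.12]); print("bottle",B.min(0),B.max(0))
Bar=box(P,[.45,-.32,.28],[.65,-.14,.36]); print("bar",Bar.min(0),Bar.max(0),len(Bar), Bar[np.argmax(Bar[:,2])])
E
```

```text
handle top 1137 [ 0.6239 -0.248   0.1143] [ 0.57   -0.2606  0.1082] [ 0.68   -0.2367  0.1171]
((625.1755981445312, -248.8218994140625), (14.405633926391602, 109.8243408203125), 84.36150360107422)
foot 2157
((622.61474609375, -272.8059387207031), (132.49905395507812, 129.7256317138672), 84.40423583984375) 0.026852388771311686
floor z 0.010901489647944351
jar 0.09490232036940105 [ 0.6183 -0.4186  0.05  ] [ 0.7303 -0.328   0.0985]
bottle [ 0.6315 -0.0951  0.0501] [ 0.6886 -0.0357  0.12  ]
bar [ 0.5717 -0.3047  0.2801] [ 0.6453 -0.14    0.3346] 24105 [ 0.644  -0.3015  0.3346]
```

```bash
cat > g.py <<'E'
from h import *
from plant import readout
np.set_printoptions(precision=3,suppress=True)
s=readout.get_state()
yaw=-.10; e=np.radians(40); h=np.array([np.cos(yaw),np.sin(yaw),0]); l=np.array([-np.sin(yaw),np.cos(yaw),0])
X=h*np.cos(e)-np.array([0,0,1])*np.sin(e); Rt=tgt(X,-l)
g=np.array([.625,-.248,.110])-.015*h; tcp=g+.019*X
E
python3 - <<'E'
from g import *
print("final",tcp,delta(s,Rt,tcp)); print("pre",delta(s,Rt,tcp-.13*X), tcp-.13*X)
E
```

```text
final [ 0.625 -0.248  0.098] (array([ 0.685, -0.717, -1.607]), array([ 151. ,  -25. , -268.7]))
pre (array([ 0.685, -0.717, -1.607]), array([  51.9,  -15.1, -185.2])) [ 0.525 -0.238  0.181]
```

>>> {"name": "move_arm", "arguments": {"commands": [[0.057,-0.06,-0.134,-25,0,0,125],[0.114,-0.12,-0.268,-35,0,-10,125],[0.171,-0.18,-0.402,-35,0,-30,125],[0.228,-0.239,-0.536,-35,-5,-60,125],[0.286,-0.299,-0.67,-30,-5,-80,125],[0.343,-0.359,-0.803,-20,-5,-100,125],[0.4,-0.418,-0.937,-10,-10,-120,125],[0.457,-0.478,-1.071,0,-10,-140,125],[0.514,-0.538,-1.205,15,-15,-155,125],[0.571,-0.598,-1.339,30,-15,-170,125],[0.628,-0.657,-1.473,40,-15,-180,125],[0.685,-0.717,-1.607,52,-15,-185,125]]}}

```text
time: 6.2
eef_pos: [0.5265, -0.2384, 0.1805]
tcp_rot: [0.654, 0.239, -0.266, 0.667]
contact_force: [1.3, -0.4, 0.8]
opening: 0.508
```

>>> {"name": "move_arm", "arguments": {"commands": [[0,0,0,0,0,0,125],[0,0,0,0,0,0,125]]}}

```text
time: 6.4
eef_pos: [0.5272, -0.2383, 0.1806]
tcp_rot: [0.653, 0.24, -0.265, 0.668]
contact_force: [0.7, -0.1, 0.9]
opening: 0.513
```

```bash
python3 snap.py 5 wrist side top;python3 - <<'E'
from g import *
print("final",tcp,delta(s,Rt,tcp)); print("pre",delta(s,Rt,tcp-.13*X), tcp-.13*X)
E
```

```text
time 6.55
qpos [-0.839 -0.159  2.308  1.101  0.631 -0.066]
eef_pos [ 0.527 -0.239  0.182]
tcp_rot [ 0.653  0.238 -0.265  0.668]
contact_force [0.012 0.379 0.497]
opening 0.5100218768217482
final [ 0.625 -0.248  0.098] (array([ 0.031, -0.031, -0.071]), array([ 97.3,  -8.5, -84.2]))
pre (array([ 0.031, -0.031, -0.071]), array([-1.7,  1.4, -0.7])) [ 0.525 -0.238  0.181]
```

View pics/side5.png

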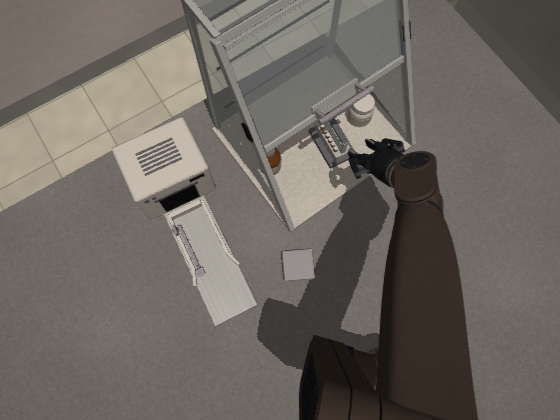

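View pics/wrist5.png

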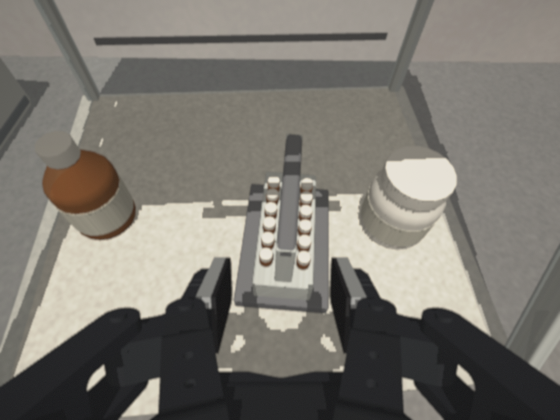

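The handle lies between the fingers, near column 290 against an image centre of 280, and the bottle and jar are well clear. I'll advance along the tool axis with the remaining small turn.

>>> {"name": "move_arm", "arguments": {"commands": [[0.031,-0.031,-0.071,0,0,0,125],[0.031,-0.031,-0.071,24,-2,-21,125],[0.031,-0.031,-0.071,48,-4,-42,125],[0.031,-0.031,-0.071,72,-6,-63,125],[0.031,-0.031,-0.071,90,-8,-77,125],[0.031,-0.031,-0.071,97,-9,-84,125],[0.031,-0.031,-0.071,97,-9,-84,125]]}}

```text
time: 7.25
eef_pos: [0.6251, -0.2489, 0.0977]
tcp_rot: [0.675, 0.209, -0.275, 0.652]
contact_force: [0.7, -0.1, -0.6]
opening: 0.512
```

```bash
python3 snap.py 6 wrist side;python3 - <<'E'
from g import *
print("final",tcp,delta(s,Rt,tcp)); 
E
```

```text
time 7.35
qpos [-0.693  0.197  2.149  1.54   0.443 -0.376]
eef_pos [ 0.625 -0.249  0.099]
tcp_rot [ 0.675  0.208 -0.275  0.652]
contact_force [1.185 0.284 0.74 ]
opening 0.5113450265456264
final [ 0.625 -0.248  0.098] (array([ 0.001,  0.   , -0.001]), array([ 0.,  1., -1.]))
```

View pics/wrist6.png

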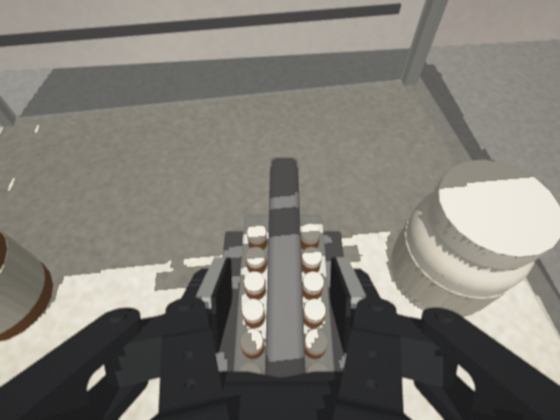

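>>> {"name": "move_arm", "arguments": {"commands": [[0,0,0,0,0,0,255],[0,0,0,0,0,0,255],[0,0,0,0,0,0,255],[0,0,0,0,0,0,255],[0,0,0,0,0,0,255],[0,0,0,0,0,6,255],[0,0,0,0,0,14,255],[0,0,0,0,0,25,255],[0,0,0,0,0,25,255]], "newtons": 110}}

```text
time: 8.25
eef_pos: [0.6241, -0.2483, 0.1234]
tcp_rot: [0.675, 0.209, -0.275, 0.652]
contact_force: [0.5, -1.1, -5.7]
opening: 0.14
```

```bash
python3 snap.py 7 wrist side
```

```text
time 8.35
qpos [-0.693  0.149  2.148  1.429  0.447 -0.255]
eef_pos [ 0.624 -0.248  0.122]
tcp_rot [ 0.675  0.209 -0.275  0.652]
contact_force [-0.654 -0.    -5.99 ]
opening 0.14366199667990368
```

View pics/wrist7.png

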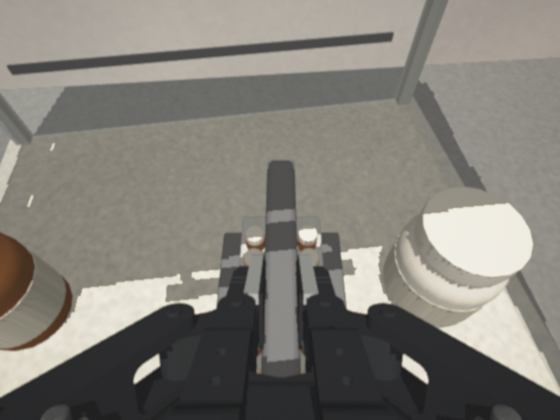

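View pics/side7.png

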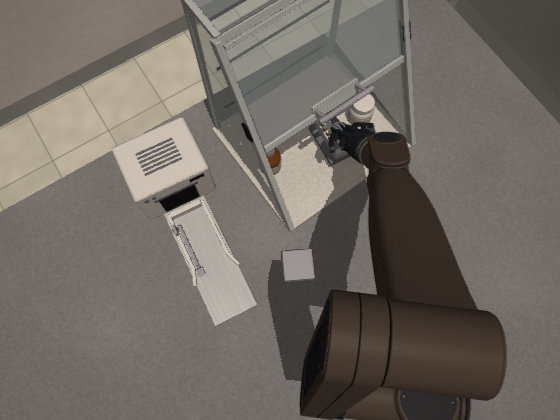

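>>> {"name": "move_arm", "arguments": {"commands": [[0,0,0,-12,0,3,255],[0,0,0,-32,0,5,255],[0,0,0.03,-52,-2,8,255],[0,0,0.08,-72,-6,10,255],[0,0,0.15,-92,-12,10,255],[0,0,0.22,-112,-18,10,255],[0,0,0.22,-112,-18,10,255]]}}

```text
time: 9.05
eef_pos: [0.5093, -0.2676, 0.1311]
tcp_rot: [0.648, 0.282, -0.204, 0.677]
contact_force: [0.9, -0.8, -5.6]
opening: 0.141
```

```bash
python3 snap.py 8 side wrist
```

```text
time 9.15
qpos [-0.967  0.004  2.282  1.212  0.808 -0.389]
eef_pos [ 0.511 -0.266  0.132]
tcp_rot [ 0.648  0.282 -0.203  0.677]
contact_force [ 0.23  -0.211 -5.743]
opening 0.14213770696325242
```

View pics/side8.png

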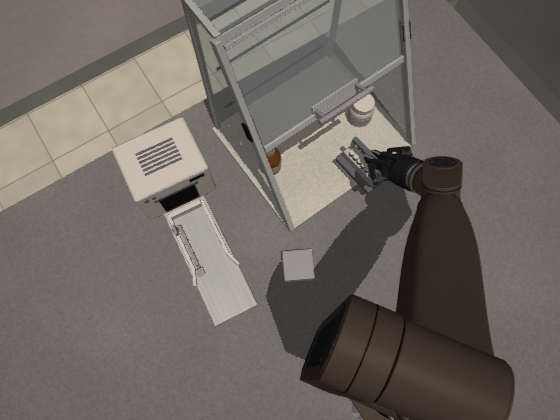

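The rack is upright at the hood's mouth (about (357,163)). I'll keep pulling it out while yawing.

>>> {"name": "move_arm", "arguments": {"commands": [[0,0,0.06,-18,-6,0,255],[0,0,0.13,-38,-12,0,255],[0,0,0.2,-58,-18,0,255],[0,0,0.28,-78,-24,0,255],[0,0,0.36,-98,-30,0,255],[0,0,0.42,-113,-34,0,255],[0,0,0.42,-113,-34,0,255],[0,0,0.42,-113,-34,0,255]]}}

```text
time: 9.95
eef_pos: [0.3983, -0.3001, 0.1315]
tcp_rot: [0.575, 0.411, -0.057, 0.705]
contact_force: [0.3, 0.7, -5.2]
opening: 0.144
```

```bash
python3 snap.py 9 side wrist top; python3 - <<'E'
from h import *
from plant import readout
s=readout.get_state(); M=R.from_quat(s["tcp_rot"]).as_matrix(); print(M[:,0],np.arctan2(M[1,0],M[0,0]),np.degrees(np.arcsin(M[2,0])))
E
```

```text
time 10.1
qpos [-1.257  0.07   2.214  0.892  1.275 -0.69 ]
eef_pos [ 0.398 -0.299  0.131]
tcp_rot [ 0.575  0.411 -0.057  0.705]
contact_force [ 0.296  0.343 -5.205]
opening 0.14550749725271608
[ 0.65500653  0.39339646 -0.64514004] 0.5408600493600391 -40.17617601947947
```

View pics/side9.png

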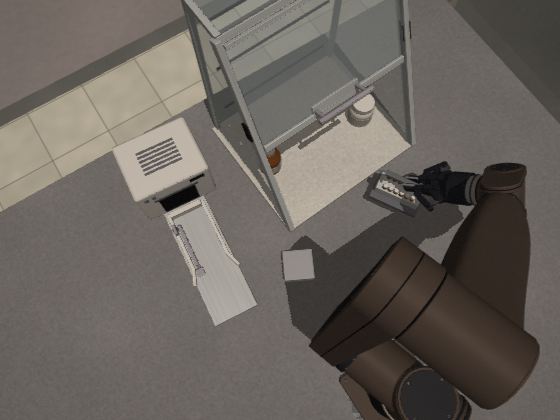

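View pics/wrist9.png

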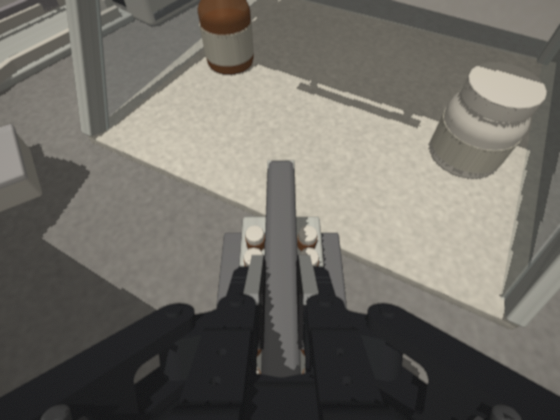

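>>> {"name": "move_arm", "arguments": {"commands": [[0,0,0,-10,0,-12,255],[0,0,0,-10,0,-25,255],[0,0,0,-10,0,-35,255],[0,0,0,-10,0,-43,255],[0,0,0,-10,0,-43,255],[0,0,0,-10,0,-43,120],[0,0,0,-10,0,-43,120],[0,0,0,-10,0,-43,120],[0,0,0,-25,-9,-29,120],[0,0,0,-44,-20,-10,120],[0,0,0,-63,-32,12,120],[0,0,0,-76,-40,27,120]]}}

```text
time: 11.3
eef_pos: [0.3219, -0.3407, 0.1606]
tcp_rot: [0.575, 0.411, -0.057, 0.706]
contact_force: [0.5, -0.5, -0.8]
opening: 0.532
```

```bash
python3 snap.py 10 side wrist top; python3 - <<'E'
from h import *
np.set_printoptions(precision=4,suppress=True)
P=cloud(load("wrist10")).reshape(-1,3)
def box(P,lo,hi): return P[np.all((P>lo)&(P<hi),1)]
for n in("wrist10","side10","top10"):
    P=cloud(load(n)).reshape(-1,3)
    H=box(P,[.3,-.4,.09],[.47,-.2,.112])
    if len(H)>30:print(n,"handle",len(H),cv2.minAreaRect((H[:,:2]*1000).astype(np.float32)),np.median(H[:,2]))
E
```

```text
time 11.45
qpos [-1.442  0.025  2.195  0.788  1.421 -0.742]
eef_pos [ 0.322 -0.341  0.16 ]
tcp_rot [ 0.574  0.41  -0.058  0.706]
contact_force [ 0.801 -0.013 -0.475]
opening 0.5286322888445852
wrist10 handle 2606 ((389.44659423828125, -298.1120910644531), (111.6596908569336, 14.013760566711426), 30.9409236907959) 0.10300445862634837
side10 handle 262 ((386.42578125, -295.7752990722656), (108.96602630615234, 17.20763397216797), 30.75905990600586) 0.10223520936454278
top10 handle 265 ((390.8793029785156, -293.89080810546875), (109.73882293701172, 15.498065948486328), 30.78130340576172) 0.10276975288548873
```

View pics/wrist10.png

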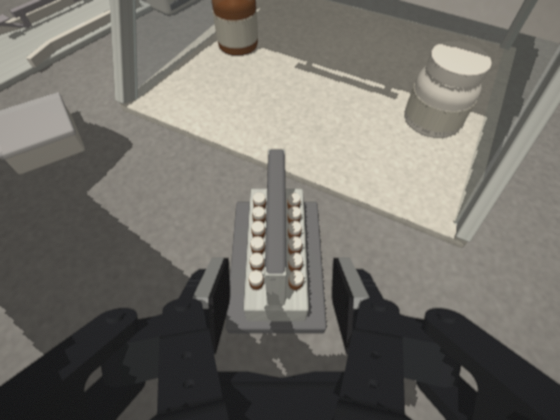

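View pics/side10.png

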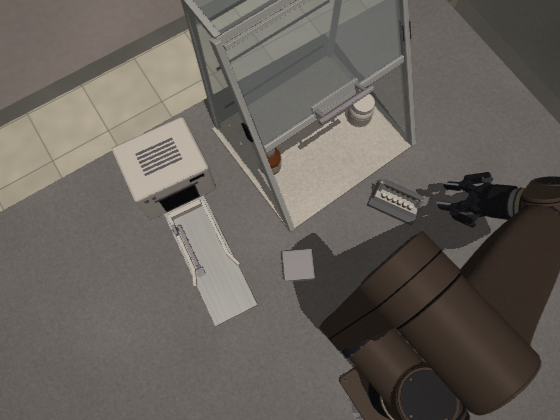

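The rack stands upright on the bench at (0.389, -0.298), yaw 0.54. I'll regrasp it with the tool pointing down.

```bash
cat > g2.py <<'E'
from h import *
from plant import readout
np.set_printoptions(precision=3,suppress=True)
s=readout.get_state()
yaw=.54; h=np.array([np.cos(yaw),np.sin(yaw),0]); l=np.array([-np.sin(yaw),np.cos(yaw),0])
Rt=tgt([0,0,-1],-l)
tcp=np.array([.389,-.298,.079])-.02*h
print(tcp,delta(s,Rt,tcp), delta(s,Rt,tcp+[0,0,.08]))
E
python3 g2.py
```

```text
[ 0.372 -0.308  0.079] (array([-0.444,  0.747, -0.   ]), array([ 49.5,  32.4, -80.7])) (array([-0.444,  0.747, -0.   ]), array([49.5, 32.4, -0.7]))
```

>>> {"name": "move_arm", "arguments": {"commands": [[-0.05,0.08,0,0,0,20,120],[-0.11,0.18,0,0,0,20,120],[-0.17,0.29,0,10,5,20,120],[-0.23,0.39,0,20,10,20,120],[-0.29,0.49,0,30,18,15,120],[-0.36,0.6,0,40,25,10,120],[-0.41,0.69,0,50,32,0,120],[-0.444,0.747,0,50,32,0,120],[-0.444,0.747,0,50,32,0,120]]}}

```text
time: 12.35
eef_pos: [0.3736, -0.306, 0.1581]
tcp_rot: [0.347, 0.617, -0.346, 0.615]
contact_force: [0.7, -0.0, 0.5]
opening: 0.528
```

```bash
python3 snap.py 11 wrist; python3 g2.py; python3 - <<'E'
from h import *
P=cloud(load("wrist11")).reshape(-1,3)
H=P[np.all((P>[.3,-.4,.09])&(P<[.47,-.2,.112]),1)]
print("handle",len(H),cv2.minAreaRect((H[:,:2]*1000).astype(np.float32)),np.median(H[:,2]))
E
```

```text
time 12.4
qpos [-0.899 -0.068  2.102  0.002  1.109  0.127]
eef_pos [ 0.373 -0.307  0.158]
tcp_rot [ 0.348  0.617 -0.346  0.615]
contact_force [ 0.161 -0.542  0.383]
opening 0.5266470750934418
[ 0.372 -0.308  0.079] (array([-0.003, -0.   , -0.004]), array([ -1.2,  -1.5, -79.4])) (array([-0.003, -0.   , -0.004]), array([-1.2, -1.5,  0.6]))
handle 4268 ((389.2611083984375, -298.4382019042969), (109.63983154296875, 13.790130615234375), 30.926963806152344) 0.10259687650173692
```

View pics/wrist11.png

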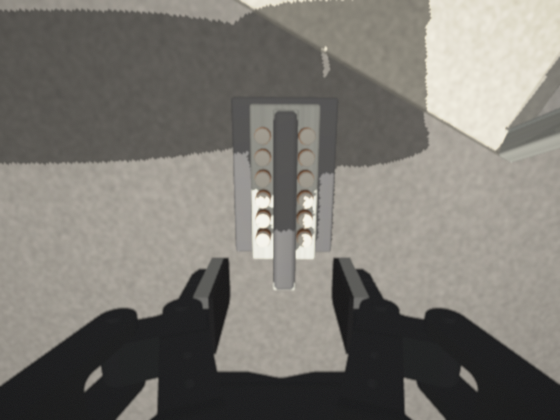

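>>> {"name": "move_arm", "arguments": {"commands": [[0,0,0,-1,-1,-40,120],[0,0,0,-1,-1,-70,120],[0,0,0,-1,-1,-79,120],[0,0,0,-1,-1,-79,120],[0,0,0,-1,-1,-79,255],[0,0,0,-1,-1,-79,255],[0,0,0,-1,-1,-79,255],[0,0,0,-1,-1,-79,255],[0,0,0,-1,-1,-79,255],[0,0,0,-1,-1,-60,255],[0,0,0,-1,-1,-20,255],[0,0,0,-1,-1,30,255]], "newtons": 110}}

```text
time: 13.6
eef_pos: [0.3701, -0.3053, 0.1856]
tcp_rot: [0.349, 0.619, -0.345, 0.613]
contact_force: [1.2, -1.2, -5.6]
opening: 0.132
```

```bash
python3 snap.py 12 wrist side; python3 - <<'E'
from h import *
from plant import readout
np.set_printoptions(precision=3,suppress=True)
s=readout.get_state()
yaw=-.10; h=np.array([np.cos(yaw),np.sin(yaw),0]); l=np.array([-np.sin(yaw),np.cos(yaw),0])
org=np.array([.4745,.219,0])
p=org+h*(-.07-.02)+[0,0,.12]
print(p,delta(s,tgt([0,0,-1],-l),p))
E
```

```text
time 13.7
qpos [-0.902 -0.111  2.069  0.002  1.17   0.124]
eef_pos [ 0.375 -0.311  0.196]
tcp_rot [ 0.346  0.611 -0.348  0.621]
contact_force [ 0.564 -0.928 -4.693]
opening 0.13686392108346374
[0.385 0.228 0.12 ] (array([ 0.012,  0.006, -0.644]), array([  9.9, 539.2, -75.8]))
```

View pics/side12.png

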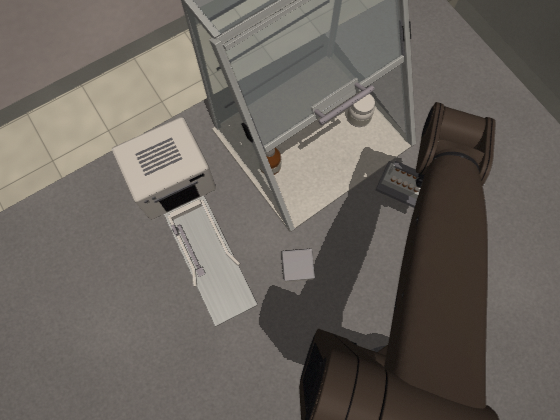

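>>> {"name": "move_arm", "arguments": {"commands": [[0,0,0,0,0,30,255],[0,0,-0.04,2,25,50,255],[0.012,0.006,-0.09,5,65,50,255],[0.012,0.006,-0.15,8,110,50,255],[0.012,0.006,-0.21,10,155,50,255],[0.012,0.006,-0.27,10,200,50,255],[0.012,0.006,-0.33,10,245,50,255],[0.012,0.006,-0.39,10,290,50,255],[0.012,0.006,-0.45,10,335,50,255],[0.012,0.006,-0.51,10,380,50,255],[0.012,0.006,-0.57,10,425,50,255],[0.012,0.006,-0.62,10,465,50,255]]}}

```text
time: 14.9
eef_pos: [0.3831, 0.1559, 0.2434]
tcp_rot: [-0.518, -0.481, 0.52, -0.48]
contact_force: [0.1, -0.6, -5.3]
opening: 0.138
```

```bash
cat > f.py <<'E'
from h import *
from plant import readout
np.set_printoptions(precision=3,suppress=True)
s=readout.get_state()
yaw=-.10; h=np.array([np.cos(yaw),np.sin(yaw),0]); l=np.array([-np.sin(yaw),np.cos(yaw),0])
org=np.array([.4745,.219,0])
def go(xf,z,yf=0): 
    p=org+h*(xf-.02)+l*yf+[0,0,z]; print(xf,p,*delta(s,tgt([0,0,-1],-l),p))
E
python3 -c "
from f import *
go(-.07,.20);go(-.07,.09)"
```

```text
-0.07 [0.385 0.228 0.2  ] [ 0.    -0.003 -0.023] [  1.9  72.1 -43.4]
-0.07 [0.385 0.228 0.09 ] [ 0.    -0.003 -0.023] [   1.9   72.1 -153.4]
```

>>> {"name": "move_arm", "arguments": {"commands": [[0,0,-0.02,2,35,0,255],[0,-0.003,-0.023,2,72,-10,255],[0,-0.003,-0.023,2,72,-45,255],[0,-0.003,-0.023,2,72,-80,255],[0,-0.003,-0.023,2,72,-110,255],[0,-0.003,-0.023,2,72,-130,255],[0,-0.003,-0.023,2,72,-130,255]]}}

```text
time: 15.6
eef_pos: [0.3801, 0.2264, 0.1077]
tcp_rot: [-0.52, -0.476, 0.529, -0.472]
contact_force: [-1.4, -0.5, -5.0]
opening: 0.142
```

```bash
python3 snap.py 13 wrist side top; python3 -c "
from f import *
go(-.07,.09)"; python3 - <<'E'
from h import *
for n,box in [("side13",(140,170,300,340))]:
    im=load(n)["color"][box[1]:box[3],box[0]:box[2],::-1]
    f=min(800/im.shape[1],600/im.shape[0]); cv2.imwrite(f"pics/crop_{n}.png",cv2.resize(im,None,fx=f,fy=f,interpolation=cv2.INTER_CUBIC)); print(f)
E
```

```text
time 15.75
qpos [ 0.307 -0.091  2.215 -0.     1.017  1.978]
eef_pos [0.385 0.228 0.114]
tcp_rot [ 0.524  0.474 -0.524  0.474]
contact_force [ 0.449 -0.45  -5.406]
opening 0.13377796693598962
-0.07 [0.385 0.228 0.09 ] [-0.  0. -0.] [ -0.3   0.1 -23.7]
3.5294117647058822
```

View pics/wrist13.png

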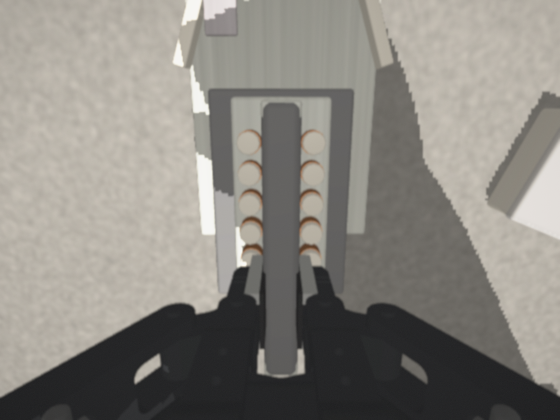

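View pics/crop_side13.png

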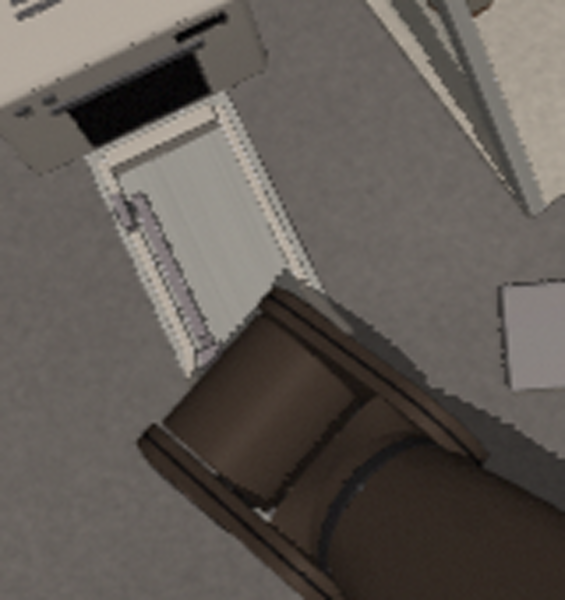

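```bash
python3 - <<'E'
from h import *
from f import h as hx,l,org,s
d=load("wrist13"); C=cloud(d)
loc=lambda p:(np.array(p)-org)@np.stack([hx,l,[0,0,1]],1)
for v in (90,150,200,230):
    Z=C[v]; L=loc(Z); 
    print(v,[(u,np.round(L[u]*1000,1).tolist()) for u in (190,196,200,203,206,209,213,216,240,345,350,354,360,364,368,372,378)])
for (u,v) in [(202,235),(365,235),(196,150),(371,150)]: print("deck edge",loc(ray(d,u,v,.01)))
for (u,v) in [(210,93),(352,93),(218,290),(343,290)]: print("foot",loc(ray(d,u,v,.051)))
E
```

```text
90 [(190, [-11.5, 59.7, -1.9]), (196, [-12.0, 53.2, 8.9]), (200, [-12.0, 50.7, 8.3]), (203, [-12.0, 48.7, 8.8]), (206, [-12.0, 46.7, 9.0]), (209, [-13.4, 39.2, 38.4]), (213, [-13.4, 36.7, 39.2]), (216, [-13.4, 35.2, 38.3]), (240, [-13.5, 21.3, 40.4]), (345, [-13.3, -38.4, 38.4]), (350, [-13.4, -41.1, 39.2]), (354, [-11.9, -49.6, 8.7]), (360, [-12.0, -53.4, 9.1]), (364, [-11.9, -56.2, 8.3]), (368, [-11.9, -58.7, 8.8]), (372, [-11.9, -61.4, 8.3]), (378, [-11.5, -68.0, -1.4])]
150 [(190, [-51.8, 62.4, -0.8]), (196, [-50.7, 56.0, 8.5]), (200, [-50.6, 53.1, 8.9]), (203, [-50.5, 50.9, 9.8]), (206, [-50.7, 49.1, 8.8]), (209, [-50.6, 47.0, 8.9]), (213, [-47.0, 38.3, 41.0]), (216, [-47.1, 36.7, 40.0]), (240, [-42.1, 17.6, 83.3]), (345, [-47.0, -39.8, 40.4]), (350, [-47.3, -43.2, 38.3]), (354, [-50.7, -52.0, 8.4]), (360, [-50.7, -56.2, 8.2]), (364, [-50.7, -58.9, 8.2]), (368, [-50.7, -61.7, 8.1]), (372, [-51.7, -66.7, -0.4]), (378, [-51.9, -71.3, -1.7])]
200 [(190, [-88.6, 65.3, -1.5]), (196, [-88.6, 60.9, -1.7]), (200, [-86.3, 55.9, 7.1]), (203, [-85.9, 53.4, 8.7]), (206, [-86.1, 51.4, 8.1]),
[... 378 characters left out ...]
, [-111.7, 62.2, -0.4]), (200, [-112.1, 59.4, -1.3]), (203, [-108.5, 54.8, 8.8]), (206, [-108.4, 52.6, 9.0]), (209, [-108.4, 50.4, 8.9]), (213, [-108.5, 47.5, 8.7]), (216, [-97.1, 39.1, 40.9]), (240, [-81.6, 18.8, 84.4]), (345, [-96.9, -42.3, 41.6]), (350, [-108.7, -52.6, 8.6]), (354, [-108.6, -55.5, 8.8]), (360, [-108.8, -60.0, 8.3]), (364, [-109.2, -63.2, 7.2]), (368, [-112.6, -68.8, -2.5]), (372, [-111.9, -71.2, -0.3]), (378, [-112.2, -76.1, -1.3])]
deck edge [-0.112  0.055  0.01 ]
deck edge [-0.112 -0.063  0.01 ]
deck edge [-0.051  0.056  0.01 ]
deck edge [-0.051 -0.063  0.01 ]
foot [-0.015  0.036  0.051]
foot [-0.015 -0.04   0.051]
foot [-0.134  0.038  0.051]
foot [-0.134 -0.041  0.051]
```

```bash
python3 - <<'E'
from h import *
from f import h as hx,l,org,s
d=load("wrist13"); C=cloud(d)
loc=lambda p:np.round((np.array(p)-org)@np.stack([hx,l,[0,0,1]],1)*1000,1)
for v in (80,85,88,90,92,95,98,101,104,108,115,150,200,250,300,350): print(v,loc(C[v,280]),loc(C[v,225]))
print(loc(s["eef_pos"]))
E
```

```text
80 [-5.8 -1.4  7.9] [-6.  33.9 10. ]
85 [-8.9 -1.4  7.9] [-8.9 34.2  9. ]
88 [-12.2  -1.3  36.7] [-12.3  30.   38. ]
90 [-13.4  -1.3  39.1] [-13.4  29.9  39.3]
92 [-14.5  -1.3  39. ] [-14.5  29.9  39.7]
95 [-16.1  -1.3  38.7] [-16.1  29.9  40.2]
98 [-18.5  -1.2  68.9] [-17.8  29.9  40.5]
101 [-20.9  -1.1 125.9] [-19.3  30.4  37.8]
104 [-21.9  -1.1 126.3] [-21.   30.2  40. ]
108 [-23.2  -1.  128.3] [-23.2  30.3  39.3]
115 [-25.4  -1.  129.4] [-27.1  30.6  39.1]
150 [-36.9  -1.  128.7] [-47.1  31.4  39.7]
200 [-54.8  -1.  127.5] [-77.8  32.8  39.7]
250 [-73.7  -1.  128.8] [-110.5   34.    41.3]
300 [-94.4  -1.  129.2] [-81.9  16.6 150. ]
350 [-117.    -1.   129.5] [-77.4  11.9 179.7]
[-89.7  -0.  113.7]
```

>>> {"name": "move_arm", "arguments": {"commands": [[0,0,0,0,-2,-7,255],[0,0,0,0,-2,-12,255],[0,0,0,0,-2,-14,255],[0,0,0,0,-2,-15,255],[0,0,0,0,-2,-15,255]]}}

```text
time: 16.25
eef_pos: [0.3853, 0.2259, 0.0986]
tcp_rot: [0.524, 0.474, -0.524, 0.474]
contact_force: [0.4, 0.1, -5.1]
opening: 0.135
```

```bash
python3 snap.py 14 wrist; python3 - <<'E'
from h import *
from f import h as hx,l,org,s
d=load("wrist14"); C=cloud(d)
loc=lambda p:np.round((np.array(p)-org)@np.stack([hx,l,[0,0,1]],1)*1000,1)
for v in (85,88,90,92,95,98,101,104,108,115,150,200,300,350): print(v,loc(C[v,280]),loc(C[v,225]))
print(loc(s["eef_pos"]))
E
```

```text
time 16.3
qpos [ 0.302 -0.068  2.226  0.     0.984  1.973]
eef_pos [0.385 0.226 0.099]
tcp_rot [ 0.524  0.474 -0.524  0.474]
contact_force [ 0.047  0.305 -6.141]
opening 0.1431842542385718
85 [-3.1 -0.9  8.9] [-3.2 33.4  9.8]
88 [-6.3 -1.  30.4] [-6.2 30.4 30. ]
90 [-7.4 -1.  30.6] [-7.4 30.2 31.8]
92 [-8.5 -1.  31.8] [-8.5 30.3 31.8]
95 [-10.1  -1.   31.2] [-10.1  30.4  31. ]
98 [-12.9  -1.   61.5] [-11.7  30.5  30.7]
101 [-16.   -1.2 118.3] [-13.4  30.5  31.3]
104 [-17.   -1.2 118.1] [-15.   30.6  31.5]
108 [-18.3  -1.2 118.8] [-17.2  30.5  32.3]
115 [-20.5  -1.2 119.2] [-21.1  30.7  32.6]
150 [-32.   -1.2 120.7] [-41.1  31.6  31.9]
200 [-49.8  -1.2 119.4] [-71.9  33.2  30.8]
300 [-89.2  -1.2 120.7] [-77.   16.3 141.7]
350 [-112.4   -1.2  119.9] [-72.9  11.5 171.2]
[-89.4  -2.   98.8]
```

View pics/wrist14.png

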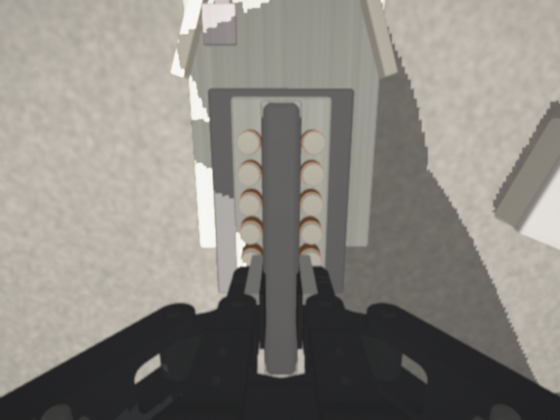

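>>> {"name": "move_arm", "arguments": {"commands": [[0,0,0,0,0,-2,255],[0,0,0,0,0,-4,255],[0,0,0,0,0,-5,255],[0,0,0,0,0,-5,255]]}}

```text
time: 16.7
eef_pos: [0.3851, 0.2259, 0.0935]
tcp_rot: [-0.524, -0.474, 0.524, -0.474]
contact_force: [-0.4, -0.4, -5.8]
opening: 0.134
```

>>> {"name": "move_arm", "arguments": {"commands": [[0,0,0,0,0,-1,255],[0,0,0,0,0,-2,255],[0,0,0,0,0,-2,255]]}}

```text
time: 17.0
eef_pos: [0.3855, 0.2259, 0.0917]
tcp_rot: [0.524, 0.474, -0.524, 0.475]
contact_force: [-0.5, -0.2, -4.7]
opening: 0.136
```

>>> {"name": "move_arm", "arguments": {"commands": [[0,0,0,0,0,-1,255],[0,0,0,0,0,-2,255],[0,0,0,0,0,-2,255]]}}

```text
time: 17.3
eef_pos: [0.3863, 0.2263, 0.0915]
tcp_rot: [0.525, 0.474, -0.524, 0.475]
contact_force: [-3.4, -1.6, 5.5]
opening: 0.136
```

>>> {"name": "move_arm", "arguments": {"commands": [[0,0,0,0,0,-1,255],[0,0,0,0,0,-1,255]]}}

```text
time: 17.5
eef_pos: [0.387, 0.2265, 0.0915]
tcp_rot: [0.525, 0.474, -0.523, 0.475]
contact_force: [-2.7, -1.8, 4.6]
opening: 0.141
```

>>> {"name": "move_arm", "arguments": {"commands": [[0,0,0,8,-1,0,255],[0,0,0,20,-2,0,255],[0,0,0,34,-3,0,255],[0,0,0,48,-5,0,255],[0,0,0,60,-6,0,255],[0,0,0,70,-7,0,255],[0,0,0,70,-7,0,255]]}}

```text
time: 18.2
eef_pos: [0.4591, 0.2179, 0.0917]
tcp_rot: [0.525, 0.473, -0.524, 0.476]
contact_force: [-1.0, -5.4, 2.6]
opening: 0.135
```

```bash
python3 snap.py 15 wrist side top; python3 -c "
from f import *
print((s['eef_pos']-org)@np.stack([h,l,[0,0,1]],1))
go(.1315,.0915)"; python3 - <<'E'
from h import *
for n,box in [("side15",(140,170,300,340))]:
    im=load(n)["color"][box[1]:box[3],box[0]:box[2],::-1]
    f=min(800/im.shape[1],600/im.shape[0]); cv2.imwrite(f"pics/crop_{n}.png",cv2.resize(im,None,fx=f,fy=f,interpolation=cv2.INTER_CUBIC)); print(f)
E
```

```text
time 18.35
qpos [ 0.245  0.083  2.089 -0.004  0.965  1.918]
eef_pos [0.459 0.218 0.092]
tcp_rot [ 0.525  0.473 -0.524  0.476]
contact_force [-0.11  -5.068  2.203]
opening 0.13713428773947997
[-0.015 -0.003  0.092]
0.1315 [0.585 0.208 0.091] [ 0.003  0.005 -0.   ] [126.3 -10.   -0.2]
3.5294117647058822
```

View pics/wrist15.png

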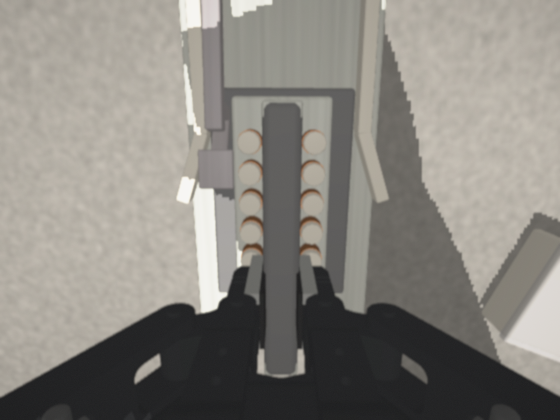

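The catch lies on the foot plate and the rack sits between the guide walls. Continuing the slide.

>>> {"name": "move_arm", "arguments": {"commands": [[0,0,0,12,-1,0,255],[0,0,0,26,-3,0,255],[0,0,0,40,-4,0,255],[0,0,0,54,-5,0,255],[0,0,0,68,-7,0,255],[0,0,0,82,-8,0,255],[0,0,0,96,-10,0,255],[0,0,0,106,-11,0,255],[0,0,0,114,-11,0,255],[0,0,0,114,-11,0,255]]}}

```text
time: 19.35
eef_pos: [0.5755, 0.2067, 0.0917]
tcp_rot: [0.526, 0.472, -0.522, 0.477]
contact_force: [3.2, -1.1, -0.6]
opening: 0.139
```

```bash
python3 snap.py 16 wrist side top; python3 -c "
from f import *
print((s['eef_pos']-org)@np.stack([h,l,[0,0,1]],1))
go(.1315,.0915)"
```

```text
time 19.5
qpos [ 0.181  0.292  1.844 -0.004  0.999  1.854]
eef_pos [0.574 0.207 0.092]
tcp_rot [ 0.526  0.472 -0.523  0.477]
contact_force [ 0.939  0.758 -1.197]
opening 0.1341537747422791
[ 0.1   -0.002  0.092]
0.1315 [0.585 0.208 0.091] [ 0.002  0.007 -0.   ] [11.6  1.  -0.1]
```

View pics/wrist16.png

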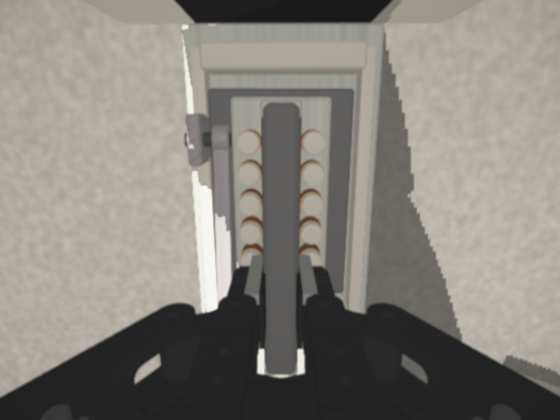

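About 8 mm remains between the foot (row 88) and the stop (row 75). I'll push gently until I feel contact.

>>> {"name": "move_arm", "arguments": {"commands": [[0,0,0,3,0,0,255],[0,0,0,6,-1,0,255],[0,0,0,9,-1,0,255],[0,0,0,11,-1,0,255],[0,0,0,11,-1,0,255]]}}

```text
time: 20.0
eef_pos: [0.5842, 0.2058, 0.0916]
tcp_rot: [0.525, 0.473, -0.524, 0.476]
contact_force: [-6.6, -0.1, 4.7]
opening: 0.142
```

>>> {"name": "move_arm", "arguments": {"commands": [[0,0,0,2,0,0,255],[0,0,0,3,0,0,255],[0,0,0,3,0,0,255]]}}

```text
time: 20.3
eef_pos: [0.5843, 0.2057, 0.0917]
tcp_rot: [-0.522, -0.475, 0.526, -0.475]
contact_force: [-12.0, -0.9, 9.8]
opening: 0.135
```

```bash
python3 snap.py 17 wrist side top
```

```text
time 20.45
qpos [ 0.176  0.316  1.813 -0.004  1.017  1.848]
eef_pos [0.584 0.206 0.092]
tcp_rot [-0.522 -0.474  0.526 -0.475]
contact_force [-11.781  -0.717   9.371]
opening 0.1394774587477507
```

View pics/wrist17.png

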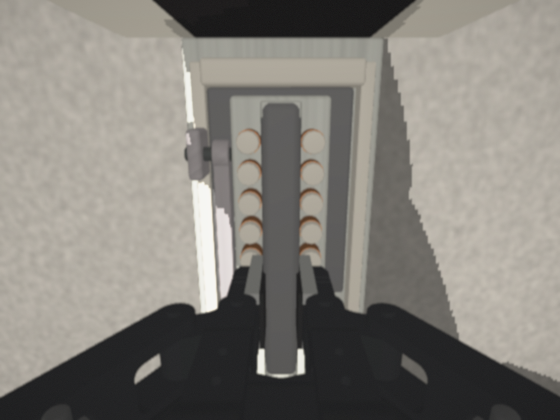

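The foot is against the stop, with no gap at row 88 and 12 N of reaction. Now I'll let go and rise.

>>> {"name": "move_arm", "arguments": {"commands": [[0,0,0,0,0,0,130],[0,0,0,0,0,0,130],[0,0,0,0,0,0,130],[0,0,0,0,0,0,130],[0,0,0,0,0,20,130],[0,0,0,0,0,50,130],[0,0,0,0,0,90,130],[0,0,0,-20,0,120,130],[0,0,0,-50,0,130,130],[0,0,0,-50,0,130,130]]}}

```text
time: 21.45
eef_pos: [0.5336, 0.2062, 0.2245]
tcp_rot: [-0.523, -0.474, 0.524, -0.476]
contact_force: [0.5, 0.2, -0.3]
opening: 0.492
```

```bash
python3 snap.py 18 wrist side top;  python3 - <<'E'
from h import *
from f import h as hx,l,org
d=load("wrist18"); P=cloud(d).reshape(-1,3)
L=(P-org)@np.stack([hx,l,[0,0,1]],1)*1000
H=L[(L[:,2]>108)&(L[:,2]<125)&(L[:,0]>40)&(L[:,0]<210)&(abs(L[:,1])<40)]
print("handle",cv2.minAreaRect(H[:,:2].astype(np.float32)),np.median(H[:,2]))
c=L[(L[:,1]>26)&(L[:,1]<37)&(L[:,2]>9)]
for x in range(5,175,8):
    q=c[abs(c[:,0]-x)<4]; 
    if len(q): print(x,len(q),np.percentile(q[:,2],[5,50,95]).round(1))
E
```

```text
time 21.6
qpos [ 0.192  0.073  1.839 -0.004  1.233  1.862]
eef_pos [0.535 0.206 0.221]
tcp_rot [-0.522 -0.474  0.526 -0.475]
contact_force [-0.019 -0.876 -0.266]
opening 0.491702172884213
handle ((129.51150512695312, -1.1579232215881348), (109.89743041992188, 13.6576509475708), 0.2463180273771286) 112.63396514018484
5 30 [ 9.1  9.4 10. ]
13 6 [35.6 36.2 36.3]
21 82 [35.5 36.5 37.7]
29 93 [25.3 36.5 37.8]
37 109 [22.5 25.5 37. ]
45 104 [  9.4  40.6 282.6]
53 619 [ 39.2 280.  283.8]
61 818 [ 39.6 279.6 281.5]
69 1616 [ 40.  275.8 282.3]
77 102 [24.6 39.7 41.1]
85 95 [24.9 39.7 40.9]
93 105 [25.3 39.6 41.1]
101 106 [25.7 39.7 41. ]
109 108 [24.4 39.7 40.8]
117 113 [25.  39.6 40.8]
125 111 [24.9 39.8 41. ]
133 108 [24.9 39.5 40.9]
141 124 [24.6 39.7 41. ]
149 117 [24.5 39.7 41. ]
157 131 [25.8 41.8 43.4]
165 93 [24.8 39.4 42.6]
173 111 [23.6 24.8 26.1]
```

View pics/wrist18.png

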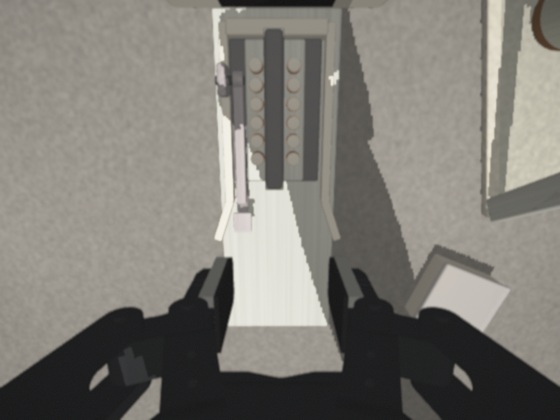

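View pics/side18.png

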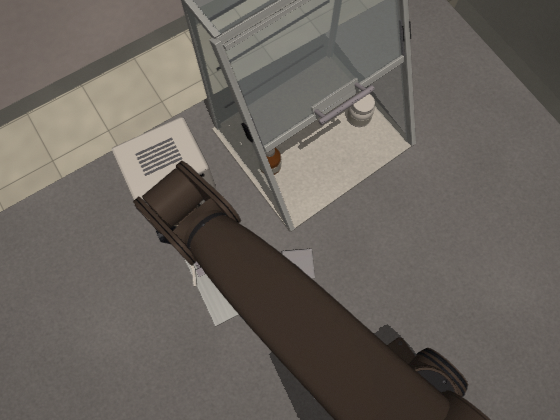

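```bash
python3 - <<'E'
from h import *
from f import h as hx,l,org
d=load("wrist18"); im=d["color"][0:240,200:360,::-1]
cv2.imwrite("pics/crop18.png",cv2.resize(im,None,fx=2.5,fy=2.5,interpolation=cv2.INTER_CUBIC))
C=cloud(d); L=(C-org)@np.stack([hx,l,[0,0,1]],1)*1000
for v in range(14,50,2): print(v,L[v,255].round(1),L[v,310].round(1))
for v in range(170,192,2): print(v,L[v,300].round(1))
# initial catch arm from top0/side0
for n in("top0","side0"):
    Q=(cloud(load(n)).reshape(-1,3)-org)@np.stack([hx,l,[0,0,1]],1)*1000
    c=Q[(Q[:,1]>26)&(Q[:,1]<36)&(Q[:,2]>30)&(Q[:,2]<60)]
    for x in (60,100,140): q=c[abs(c[:,0]-x)<12]; print(n,x,len(q),np.median(q[:,2]))
E
```

```text
14 [217.2  17.3   8.1] [217.  -33.3   9.4]
16 [215.3  17.2   9.2] [215.8 -33.5   7.9]
18 [207.8  15.6  34.1] [208.  -31.5  33.8]
20 [206.   15.6  35. ] [206.2 -31.4  34.8]
22 [204.5  15.6  35.1] [204.5 -31.4  35.7]
24 [202.8  15.6  35.6] [203.  -31.5  35.6]
26 [201.1  15.6  36.4] [201.6 -31.6  34.6]
28 [199.8  15.7  35.1] [200.1 -31.6  34.5]
30 [198.1  15.7  36.1] [198.3 -31.6  35.6]
32 [196.7  15.8  35.4] [196.9 -31.7  35. ]
34 [195.3  15.9  34.3] [195.2 -31.7  35.5]
36 [194.8  16.2  28.9] [195.  -32.3  28.2]
38 [188.5  14.6  53.7] [194.2 -32.6  24.4]
40 [186.9  14.6  54.5] [192.5 -32.7  24.6]
42 [185.2  14.6  55.5] [190.9 -32.7  24.7]
44 [183.7  14.6  55.4] [189.2 -32.7  24.8]
46 [182.2  14.6  55.4] [187.4 -32.7  25.5]
48 [180.8  14.7  54.8] [185.9 -32.8  24.9]
170 [ 80.3 -24.   54.8]
172 [ 78.6 -24.   55.5]
174 [ 76.8 -24.   55.4]
176 [ 74.8 -24.1  54.5]
178 [ 72.9 -24.1  54.3]
180 [ 71.  -24.2  53.6]
182 [ 60.4 -26.9   8.5]
184 [ 58.3 -27.    8.7]
186 [ 56.3 -27.    9.2]
188 [ 53.9 -27.1   8.2]
190 [ 52.  -27.1   9. ]
top0 60 18 42.48987451652797
top0 100 18 39.93070222245554
top0 140 18 42.44500449906141
side0 60 31 41.53326314677508
side0 100 29 41.185344116239975
side0 140 33 40.85528315372011
```

View pics/crop18.png

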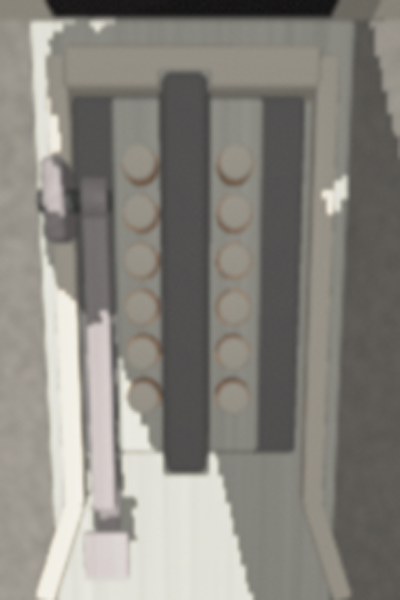

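The foot plate meets the stop with no gap. The catch arm is level at 40 mm along its length, the same as at the start, with its nose behind the plate. The sash is still up and the fingers are free, so I'll hand in.

```bash
python3 -c "
from plant import ctrl; print(ctrl.sign_off())"
```

```text
the job is handed in; nothing more can be done
None
```

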